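# Lock the riser leg with the cam

## Robot

A 6-joint arm with a two-finger parallel gripper is mounted at the origin on the work surface. World frame = base frame: x ahead of the robot, y to its left, z up, the work surface at z = 0. Lengths are in m, angles in rad, forces in N, time in s.
With the tool pointing down it reaches from about 0.425 to 0.95 m from the base axis. Payload 3.5 kg.
Tool frame: the origin (TCP) lies at the very end of the fingers, on their centre line; the grasp point (between the pads) lies 19 mm behind it (grip_depth is the distance from the TCP to the grasp point, in m); x points along the fingers, z is the direction in which the jaws open and shut, and the axes are right-handed (so a half turn about x gives the same grasp; the last joint's range is limited). The gripper opens to 85 mm and grips with 20 to 120 N. Pads are 22 mm wide; open, the fingers measure 114 mm over their backs; the gripper's body (76 mm by 85 mm) begins 54 mm behind the grasp point. The pads swing forward as they close: fully open they stand 13 mm farther back than shut.
Start: joints at [0.992, 0.286, 1.577, -0, 1.279, -0.15], TCP at [0.281, 0.614, 0.231] pointing down, gripper open.
Joint ranges: [-2.77, 2.77], [-0.9, 2.22], [0.21, 2.48], [-1.53, 4.67], [0.24, 2.81], [-2.84, 2.84]. Speed limits (rad/s): [2.79, 2.79, 3.14, 3.14, 3.14, 3.14].

## Interface

Orientations are given as a unit quaternion [x, y, z, w].
In Python, from plant import get_state, read_camera, calibration, sign_off, recognise, grip_depth gives the robot as it stands. The module is installed in compiled form; this text tells all that it offers.
- The arm moves only by the tool servo_tool, never from a script. Its argument "deltas" is a list that holds one entry, the list of rows, each a list of 4 numbers: the shift along the world's x, y, z scaled (see below), then the turn about the world's z scaled (see below). In form: [[[tx, ty, tz, spin], ...]]. A call has exactly 5 rows; each row is the pose to reach, as a shift and turn from the pose commanded when the call began; what a row does not reach only later rows make up. The controller multiplies each number of a shift by 10 cm and each number of a turn by 90 degrees. A row lasts 1/10 s, in which the tool goes at most 50 mm and 8.59 degrees, less where a joint would pass 70% of its speed; a pose out of reach is approached as far as the arm can. A call with a number of a shift or a turn outside -1 to 1 is refused whole. A call with a gripper value outside its range is refused whole. "claw" is the gripper's target within -1 to 1 (fully open at 1, half-way at 0, shut at -1), set as the call begins (left out, the last holds). The fingers move at their own pace and stop on an object; "force" is the grip in N (left out, the last holds). Time passes only in rows, so rows that repeat a pose let the fingers close, or fill a call up. It gives the time, the measured TCP pose, the force and the opening at its end, in the units of the state.
- get_state(): the state, without advancing time (a new reading comes with each control period).
- read_camera(name): name is "side" or "top" or "wrist"; returns the picture (400x640x3 uint8, blue, green, red); there is no depth.
- calibration(name): a dict with "intrinsics" (3x3 intrinsics, pixels), "R" (3x3) and "t" (3): a world point X has camera coordinates R X + t; the wrist camera has in their place "T_tool_cam" (4x4, takes a point from camera to tool coordinates, whose origin is the TCP and whose axes are the tool frame's). Camera axes: x right, y down, z forward; pixel columns grow to the right and rows downward; lengths in m; the calibration is good to about 2 mm. The wrist camera is an equidistant fisheye: a pixel r from the principal point sees the ray r / f radians off the axis. A picture is of the moment at which its call begins: read the wrist's pose just before it. calibration takes no time and is no camera call.
- sign_off(): hands the job in, once; it reports no verdict.
Trained networks look in the newest picture that a camera, given by its name, has taken for a name from the list of things; names that differ only in an ending like _2 or _b are one class to them, and where a whole thing is asked for, a point or a joint stands for the part that bears it (a point fixed in the world has none). Each returns a list of dicts, best first, with "p" (0 to 1); they miss things now and then, are a little off and sometimes report something else, mostly with a low value. They report only what shows in the picture. A call takes as long as a camera call. They do not tell look-alikes from the thing itself.
- recognise(camera, query): "at" ([x, y, z] in m, in world coordinates, good to about 4 mm: the middle of the surface that is visible of it).
The state is a dict: "time": time; "qpos": joint angles; "dq": joint speeds; "joint_efforts": joint torques, N m; "eef_pos": TCP position; "tcp_rot": TCP orientation; "contact_force": force on the tool from outside, world axes, zero at the start; "wrist_torque": the same for the moment, N m; "opening": opening from 0.0 (shut) to 1.0 (fully open).
Only numpy, scipy, OpenCV 4.12 (cv2) and the standard library are available. Lean on these libraries where they do the work, as an engineer would, in place of code of your own. Each camera call takes 0.05 s, during which the arm holds its last target. There are 200 camera calls.

## Task

The monitor riser lies upside down and one of its legs still stands about two millimetres off the board. Take the screwdriver from its wooden stand and turn the cam lock clockwise with it until the leg is drawn in flush and the lock is snug; stop as it goes tight, because over-tightening strips the bolt, and do not push on the riser itself. Then put the screwdriver back upright in its stand and leave the other things on the desk alone.

Things in the scene. Friction and masses are not known exactly. Their poses are not given: they have to be found in the camera images.
- riser: the monitor riser, dark wood, upside down, fixed: a board 240 (its x) by 160 (its y) by 30 mm thick flat on the desk, with an upright leg 18 mm thick, 85 mm tall from the desk, at each end. Origin at the centre of the board's underside. The leg at its -x end is fitted, the loose one stands at its +x end. Do not push on it: at most 10 N from robot or tool
- leg (a joint): gap in m between the loose leg and the board's end: 0 flush, 0.0016 to 0.0024 at the start. The leg slides stiffly on dowels (about 9 N)
- cam: the cam lock: a metal disc 33 mm across on a vertical axis, in a 43 mm flange in the board's upper face, 75 mm from the board's centre towards the loose leg. Origin on its axis, level with the board's upper face; flange and disc faces stand 1.5 mm higher. A straight slot along the cam's own x across its centre: 14.5 mm long, 4.5 mm wide, 8 mm deep. Clockwise from above locks
- bolt: the loose leg's steel bolt, hidden in the board but for the gap; its 6 mm ball head sits in the cam; origin at the head. The clamping force is the cam's force on it: snug from 15 N, over-tight at 50 N. The leg comes flush after 0.6 to 1.6 rad of cam turn (the cup sits up to 1.2 mm nearer or farther, more than can be told beforehand)
- driver_grip (a point): the screwdriver, standing upright in its stand at the start: square handle 24 by 24 mm and 70 mm tall (grey with black bands), steel shank 8 mm thick below, flat blade at the end. This point is on its axis, 100 mm above the blade's end, 45 mm above the handle's underside and 25 mm below its top. Its x and y axes are square to the handle's flats; its z points up from blade to handle. The blade is 12 mm wide along x and 3 mm thick along y. 0.1 kg
- driver_tip (a point): the middle of the end of the screwdriver's blade, same axes
- slot_floor (a point): centre of the slot's floor, 6.5 mm below the board's upper face; axes as the cam's. Torque felt when turning in small slow steps: 0.03 to 0.05 N m free, 0.1 to 0.15 N m while it draws the leg, then it climbs about 0.6 N m per rad once flush: 0.2 to 0.25 N m is snug, 0.3 N m over-tight. The driver has about 0.1 rad of play in the slot each way. The cam stays where it is left
- stand: the fixed wooden stand, 60 by 60 by 62 mm tall, with an upright round hole of 16 mm right through its centre; the handle's underside rests on its top, the blade's end then 7 mm above the desk. Origin at the centre of its underside
- pencup: empty black pen cup, 72 mm across, 95 mm tall, origin at its underside; leave alone
- gluestick: upright glue stick, 29 mm across, 95 mm tall, origin at its underside; leave alone
- stapler: black stapler, 120 by 34 by 43 mm, origin at its underside; leave alone
- calculator: desk calculator, 160 by 110 by 22 mm, origin at its underside; leave alone
There are look-alikes about, which are no part of the job. What is meant by the stand is not purple or red, and is the larger of those in its own colour.

How it is judged:
On the way, in this order (a step that is already met when the one before it is completed fails the run):
1. the screwdriver's blade is seated in the cam's slot (distance between driver_tip and slot_floor below 0.005 m and angle between the x axis of driver_tip and the x axis of cam, either way round below 0.35 rad), for 0.1 s.
2. with the blade in the slot, the leg is drawn in flush and the lock is snug (distance between driver_tip and slot_floor below 0.008 m and value of joint leg below 0.0008 m and contact force between cam and bolt above 15 N), for 0.2 s.
At the end, for the whole second after the job is handed in: the leg is flush (gap under 0.8 mm), the cam clamps the bolt with more than 15 N, the screwdriver stands upright (within 0.1 rad) in the stand's hole with its handle down on the stand (blade's end less than 12 mm above the desk), all at rest (value of joint leg below 0.0008 m and contact force between cam and bolt above 15 N and horizontal distance between driver_tip and stand below 0.008 m and z of driver_tip in the frame of stand below 0.012 m and angle between driver_tip's own z axis and vertical below 0.1 rad and linear speed of riser below 0.01 m/s and angular speed of cam below 0.05 rad/s); the robot touches nothing.
It fails at once if the lock is over-tightened (more than 50 N on the bolt) (contact force between cam and bolt above 50 N).
It fails at once if the riser is pushed by the robot or the tool with more than 10 N (contact force between any of the fingers, the arm, driver and riser above 10 N).
It fails at once if one of the other things on the desk is moved more than 20 mm (distance of any of pencup, gluestick, stapler, calculator from where it was at the start of the episode above 0.02 m).
It also fails if it takes over 69 s, if anything falls off the work surface, if the arm or the gripper's body presses on something with over 40 N, if the wrist force passes 120 N, or if a joint passes its speed limit or range.

## Working session

There is one attempt and no reset: what is moved stays moved. The work goes in short steps, Python scripts to look and compute and a tool call to move; the robot and the scene stay as the last step left them, time stands still between calls to the robot, and variables do not carry over. Pictures are saved under pics/ and viewed, about 8 in all and at most 12, crops included, and the job is handed in when it is done.

Besides the shell and the picture viewer there is one more tool, called after "Emit:" in YAML: its name, and indented under it one key for each argument. servo_tool: Moves the arm, as the interface text tells. Its arguments: {"type":"object","properties":{"deltas":{"type":"array"},"claw":{"type":"number"},"force":{"type":"number"}},"required":["deltas"]}

```bash
mkdir -p pics
python3 - <<'E'
from plant import *
import cv2,numpy as np
s=get_state();print(s)
for c in ["top","side"]:
    im=read_camera(c);cv2.imwrite(f"pics/{c}0.png",im)
    k=calibration(c);print(c,k)
    for q in (["stand","driver_grip","cam","riser","pencup","gluestick","stapler","calculator"] if c=="top" else ["stand","driver_grip","cam"]):
        P=recognise(c,q)
        for d in P:
            X=np.array(d["at"]);p=k["intrinsics"]@(k["R"]@X+k["t"]);print(c,q,round(d["p"],2),X.round(3),(p[:2]/p[2]).round())
print(get_state()["time"],grip_depth)
E
```

```text
{'time': 0.0, 'qpos': array([ 9.92003418e-01,  2.87188033e-01,  1.57816426e+00,  1.37193705e-05,
        1.27860839e+00, -1.49978650e-01]), 'dq': array([ 0.00099296,  0.00110353, -0.00042747, -0.00029882, -0.00099116,
        0.00064492]), 'joint_efforts': array([-3.99178534e-04, -4.06000972e+01, -2.92619634e+01, -2.02844212e-04,
        5.87258226e-03,  9.83607521e-06]), 'eef_pos': array([0.28025565, 0.61335172, 0.22993917]), 'tcp_rot': array([-0.38250375,  0.59570179,  0.3818279 ,  0.59416977]), 'contact_force': array([-0.01029329, -0.74602647, -0.25240716]), 'wrist_torque': array([ 0.02632679, -0.00576411, -0.03630483]), 'opening': 0.9999107630918078}
top {'intrinsics': array([[478.36284554,   0.        , 317.03818185],
       [  0.        , 478.36284554, 197.42030745],
       [  0.        ,   0.        ,   1.        ]]), 'R': array([[-0.00527549, -0.99996736, -0.00611968],
       [-0.9888546 ,  0.00612724, -0.14875832],
       [ 0.14879096,  0.0052667 , -0.98885465]]), 't': array([-0.03831733,  0.51693763,  1.12919798])}
top stand 0.96 [ 0.583 -0.302  0.043] [423. 170.]
top stand
[... 797 characters left out ...]
9, -0.61805988, -0.00533834],
       [-0.47364311, -0.59683469, -0.64765003],
       [ 0.39710039,  0.51165451, -0.76191925]]), 't': array([-0.40361492,  0.26691578,  0.80242548])}
side stand 0.98 [ 0.564 -0.403  0.045] [464. 295.]
side stand 0.96 [ 0.472 -0.322  0.063] [408. 289.]
side stand 0.69 [ 0.405 -0.216  0.06 ] [351. 272.]
side stand 0.61 [ 0.582 -0.311  0.039] [436. 263.]
side stand 0.46 [0.522 0.025 0.029] [326. 192.]
side driver_grip 0.82 [ 0.483 -0.313  0.118] [413. 270.]
side driver_grip 0.3 [ 0.549 -0.114  0.066] [369. 210.]
side cam 0.62 [ 0.553 -0.045  0.033] [352. 201.]
side cam 0.4 [ 0.482 -0.313  0.117] [412. 271.]
side cam 0.29 [0.516 0.024 0.029] [325. 193.]
0.65 0.0187
```

Run:
```python
import cv2
a=cv2.imread("pics/top0.png");b=cv2.imread("pics/side0.png")
cv2.imwrite("pics/a.png",a[80:330,130:500])
cv2.imwrite("pics/a.png",cv2.resize(a[90:310,150:490],None,fx=2.35,fy=2.35,interpolation=2))
cv2.imwrite("pics/b.png",cv2.resize(b[120:340,260:520],None,fx=2.7,fy=2.7,interpolation=2))
```

```text
(no output)
```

View pics/a.png

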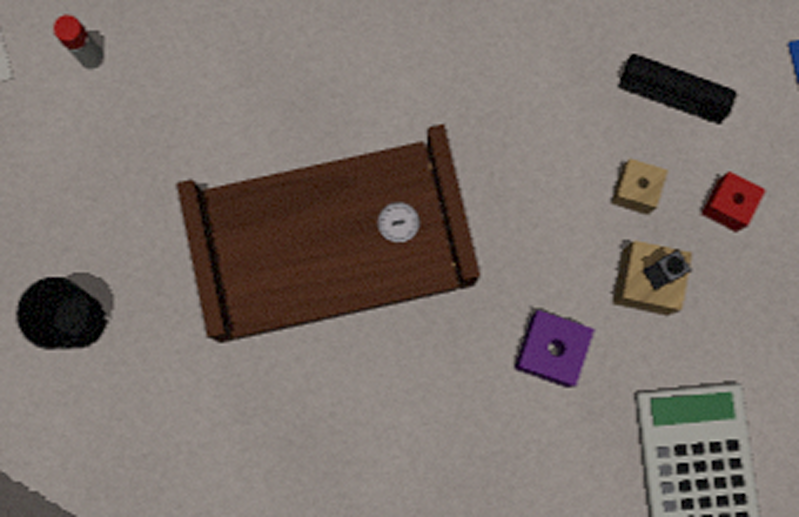

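View pics/b.png

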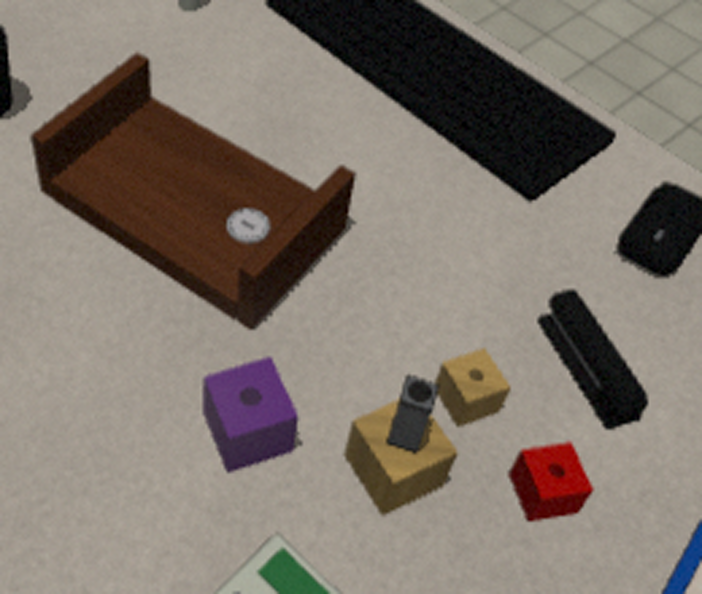

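The driver stands in the large wooden stand (top px 429,208). Its look-alikes are the small wooden stand (422,169), red (463,175) and purple (386,238), so by the description the stand is the large wooden one. The cam is at about (0.55,-0.04), and I'll pass over it on the way to the driver.

Run:
```python
from plant import *
import numpy as np
from scipy.spatial.transform import Rotation as R
np.set_printoptions(precision=4,suppress=True)
s=get_state();print(R.from_quat(s["tcp_rot"]).as_matrix());print(calibration("wrist"))
```

```text
[[ 0.0001 -0.9095  0.4158]
 [ 0.0002  0.4158  0.9095]
 [-1.     -0.      0.0002]]
{'intrinsics': array([[309.7069,   0.    , 320.6932],
       [  0.    , 309.7069, 198.2612],
       [  0.    ,   0.    ,   1.    ]]), 'T_tool_cam': array([[-0.0001, -0.2757,  0.9613, -0.143 ],
       [-0.0005, -0.9613, -0.2757,  0.0702],
       [ 1.    , -0.0005, -0.0001, -0.0011],
       [ 0.    ,  0.    ,  0.    ,  1.    ]])}
```

Emit:
servo_tool:
  deltas:
    - [[0.3,-0.4,0,0],[0.6,-0.8,0,0],[0.9,-1,0,0],[0.9,-1,0,0],[0.9,-1,0,0]]
  claw: 1

```text
time: 1.15
eef_pos: [0.3712, 0.5135, 0.2315]
tcp_rot: [-0.381, 0.595, 0.382, 0.595]
contact_force: [0.4, 0.2, -0.1]
opening: 0.998
```

Emit:
servo_tool:
  deltas:
    - [[0.3,-0.4,0,0],[0.6,-0.8,0,0],[0.9,-1,0,0],[0.9,-1,0,0],[0.9,-1,0,0]]

```text
time: 1.65
eef_pos: [0.4602, 0.4145, 0.2313]
tcp_rot: [-0.382, 0.595, 0.382, 0.595]
contact_force: [-0.3, -0.0, 0.7]
opening: 1.005
```

Emit:
servo_tool:
  deltas:
    - [[0.0,-0.4,0,0],[0.0,-0.8,0,0],[0,-1,0,0],[0,-1,0,0],[0,-1,0,0]]

```text
time: 2.15
eef_pos: [0.4598, 0.3153, 0.2316]
tcp_rot: [-0.382, 0.594, 0.383, 0.595]
contact_force: [0.8, -0.5, 0.9]
opening: 1.002
```

Emit:
servo_tool:
  deltas:
    - [[0.0,-0.4,0,0],[0.0,-0.8,0,0],[0,-1,0,0],[0,-1,0,0],[0,-1,0,0]]

```text
time: 2.65
eef_pos: [0.4606, 0.2153, 0.2315]
tcp_rot: [-0.382, 0.595, 0.383, 0.595]
contact_force: [-0.5, -0.5, 0.5]
opening: 1.002
```

Emit:
servo_tool:
  deltas:
    - [[0.0,-0.4,0,0],[0.0,-0.8,0,0],[0,-1,0,0],[0,-1,0,0],[0,-1,0,0]]

```text
time: 3.15
eef_pos: [0.4609, 0.1152, 0.2315]
tcp_rot: [-0.382, 0.595, 0.383, 0.595]
contact_force: [-0.3, 0.4, 0.1]
opening: 1.002
```

Emit:
servo_tool:
  deltas:
    - [[0.0,-0.4,0,0],[0.0,-0.8,0,0],[0,-1,0,0],[0,-1,0,0],[0,-1,0,0]]

```text
time: 3.65
eef_pos: [0.4609, 0.0152, 0.2313]
tcp_rot: [-0.382, 0.595, 0.383, 0.595]
contact_force: [-0.3, 1.1, 0.9]
opening: 1.0
```

Emit:
servo_tool:
  deltas:
    - [[0.4,-0.3,-0.2,0],[0.85,-0.6,-0.5,0],[0.85,-0.6,-0.6,0],[0.85,-0.6,-0.6,0],[0.85,-0.6,-0.6,0]]

```text
time: 4.15
eef_pos: [0.5454, -0.0444, 0.1709]
tcp_rot: [-0.382, 0.595, 0.383, 0.594]
contact_force: [-0.9, 0.5, 0.7]
opening: 1.004
```

```bash
cat > h.py <<'E'
from plant import *
import cv2,numpy as np
from scipy.spatial.transform import Rotation as R
np.set_printoptions(precision=4,suppress=True)
def wpose():
    s=get_state();T=np.eye(4);T[:3,:3]=R.from_quat(s["tcp_rot"]).as_matrix();T[:3,3]=s["eef_pos"]
    return T@calibration("wrist")["T_tool_cam"]
def ray(p,T,K):
    d=(np.array(p,float)-K[:2,2])/K[0,0];r=np.linalg.norm(d)+1e-9
    v=np.r_[d/r*np.sin(r),np.cos(r)];return T[:3,:3]@v
def onplane(p,z,T,K):
    v=ray(p,T,K);return T[:3,3]+v*(z-T[2,3])/v[2]
def topplane(p,z,c="top"):
    k=calibration(c);v=k["R"].T@np.linalg.inv(k["intrinsics"])@np.r_[p,1];o=-k["R"].T@k["t"];return o+v*(z-o[2])/v[2]
def rectify(im,T,K,c,z,half,n):
    # metric top-down picture of plane z round c: up = +x, left = +y
    u=np.linspace(half,-half,n);X,Y=np.meshgrid(c[0]+u,c[1]+u,indexing="ij")
    P=np.stack([X,Y,np.full_like(X,z)],-1)-T[:3,3];Q=P@T[:3,:3]
    r=np.arctan2(np.hypot(Q[...,0],Q[...,1]),Q[...,2]);m=np.hypot(Q[...,0],Q[...,1])+1e-9
    return cv2.remap(im,(K[0,2]+K[0,0]*r*Q[...,0]/m).astype("f4"),(K[1,2]+K[0,0]*r*Q[...,1]/m).astype("f4"),cv2.INTER_CUBIC)
E
python3 - <<'E'
from h import *
T=wpose();im=read_camera("wrist");cv2.imwrite("pics/w1.png",im);np.save("T1",T);K=calibration("wrist")["intrinsics"]
print(topplane((319.4,184.5),.0315))
print([(round(d["p"],2),d["at"]) for d in recognise("wrist","cam")]);print(get_state()["eef_pos"],get_state()["time"],T)
cv2.imwrite("pics/w1r.png",cv2.vconcat([im,]))
c=topplane((319.4,184.5),.0315)
cv2.imwrite("pics/w1r.png",rectify(im,T,K,c,.0315,.04,560))
E
```

```text
[ 0.55   -0.0472  0.0315]
[(0.67, [0.5486, -0.0494, 0.0318]), (0.44, [0.467, 0.266, 0.0632])]
[ 0.5457 -0.0447  0.1724] 4.25 [[ 0.4146  0.8752  0.2492  0.4813]
 [ 0.91   -0.3988 -0.1132 -0.0165]
 [ 0.0003  0.2737 -0.9618  0.314 ]
 [ 0.      0.      0.      1.    ]]
```

View pics/w1r.png

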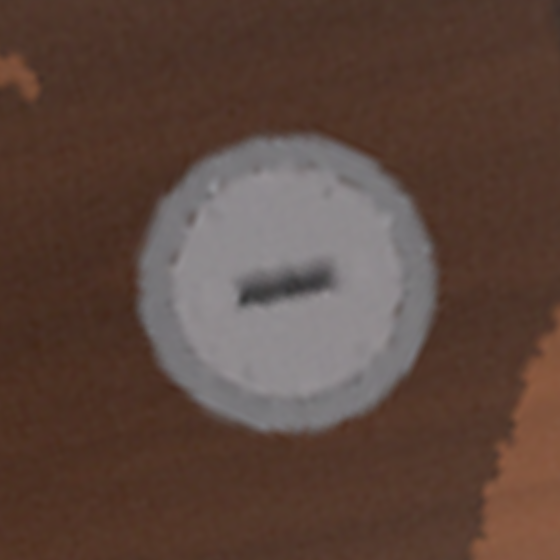

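Run:
```python
from h import *
im=cv2.imread("pics/w1r.png");g=cv2.cvtColor(im,6)
hs=cv2.cvtColor(im,cv2.COLOR_BGR2HSV)
m=((hs[...,1]<70)&(g>90)).astype("u1")
n,l,st,ce=cv2.connectedComponentsWithStats(m);i=1+np.argmax(st[1:,4])
cn=max(cv2.findContours((l==i).astype("u1"),0,1)[0],key=cv2.contourArea);e=cv2.fitEllipse(cn);print(e)
d=(g<100).astype("u1");yy,xx=np.mgrid[:560,:560];d&=((xx-e[0][0])**2+(yy-e[0][1])**2<90**2).astype("u1")
for t in (70,85,100,115):
    q=((g<t)&(d|(g<t))&((xx-e[0][0])**2+(yy-e[0][1])**2<90**2));p=np.c_[xx[q],yy[q]].astype("f4");r=cv2.minAreaRect(p)
    c=np.cov(p.T);w,v=np.linalg.eigh(c);v=v[:,1];print(t,r,p.mean(0),"yaw",np.arctan2(-v[0],-v[1]))
h=.08/559;c=(.55,-.0472);print("cam",c[0]+.04-e[0][1]*h,c[1]+.04-e[0][0]*h)
```

```text
((286.8633117675781, 283.47979736328125), (294.3110656738281, 295.4412536621094), 1.4218209981918335)Traceback (most recent call last):
  File "<stdin>", line 9, in <module>
cv2.error: OpenCV(4.12.0) /io/opencv/modules/imgproc/src/convhull.cpp:143: error: (-215:Assertion failed) total >= 0 && (depth == CV_32F || depth == CV_32S) in function 'convexHull'
```

Emit:
servo_tool:
  deltas:
    - [[-0.1,-0.4,0.3,0],[-0.2,-0.8,0.6,0],[-0.3,-1,0.8,0],[-0.3,-1,0.8,0],[-0.3,-1,0.8,0]]

```text
time: 4.75
eef_pos: [0.5157, -0.1455, 0.2527]
tcp_rot: [-0.383, 0.594, 0.381, 0.596]
contact_force: [-0.7, 1.2, -0.2]
opening: 0.997
```

Emit:
servo_tool:
  deltas:
    - [[-0.1,-0.4,0,0],[-0.2,-0.8,0,0],[-0.35,-1,0,0],[-0.35,-1,0,0],[-0.35,-1,0,0]]

```text
time: 5.25
eef_pos: [0.4805, -0.2446, 0.2501]
tcp_rot: [-0.381, 0.595, 0.383, 0.595]
contact_force: [0.5, 0.9, -0.5]
opening: 1.002
```

Emit:
servo_tool:
  deltas:
    - [[0,-0.3,0,0],[0,-0.6,0,0],[0,-0.6,0,0],[0,-0.6,0,0],[0,-0.6,0,0]]

```text
time: 5.75
eef_pos: [0.4811, -0.3043, 0.2509]
tcp_rot: [-0.382, 0.594, 0.383, 0.595]
contact_force: [-0.2, -0.3, -0.2]
opening: 1.001
```

Run:
```python
from h import *
T=wpose();im=read_camera("wrist");cv2.imwrite("pics/w2.png",im);np.save("T2",T);K=calibration("wrist")["intrinsics"]
for q in ("driver_grip","stand"): print(q,[(round(d["p"],2),d["at"]) for d in recognise("wrist",q)])
print(get_state()["eef_pos"],get_state()["qpos"],get_state()["time"])
c=(.48,-.306)
A=rectify(im,T,K,c,.132,.04,400);B=rectify(im,T,K,c,.062,.05,400)
cv2.imwrite("pics/w2r.png",cv2.hconcat([A,B]))
```

```text
driver_grip [(0.77, [0.4884, -0.3053, 0.1313])]
stand [(0.96, [0.5624, -0.3993, 0.0446]), (0.82, [0.4769, -0.2991, 0.0613]), (0.7, [0.5779, -0.3029, 0.0418]), (0.65, [0.4179, -0.2102, 0.0633])]
[ 0.4809 -0.3049  0.2513] [-0.7432  0.0392  1.8196  0.0003  1.283  -1.8868] 5.9
```

View pics/w2r.png

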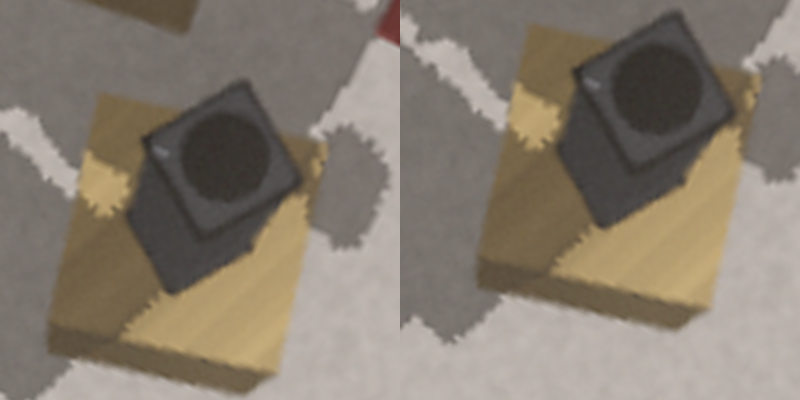

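Picture 3 shows the cam with its slot running from about (238,302) to (333,270). Picture 4 shows the handle top centred at (224,158) of the left panel, so its axis is about (0.4887,-0.310) with flats at 30°. The stand centre is about (0.4885,-0.310).

Emit:
servo_tool:
  deltas:
    - [[0.08,-0.055,-0.2,-0.09],[0.08,-0.055,-0.4,-0.18],[0.08,-0.055,-0.6,-0.27],[0.08,-0.055,-0.8,-0.36],[0.08,-0.055,-0.8,-0.393]]

```text
time: 6.4
eef_pos: [0.4871, -0.3095, 0.1676]
tcp_rot: [-0.18, 0.684, 0.184, 0.682]
contact_force: [0.1, -0.0, 0.2]
opening: 0.998
```

Run:
```python
from h import *
im=cv2.imread("pics/w1r.png");g=cv2.cvtColor(im,6)
yy,xx=np.mgrid[:560,:560];print(g[283,200:380:10])
for t in (85,100,115,125):
    q=(g<t)&((xx-287)**2+(yy-283)**2<85**2);p=np.c_[xx[q],yy[q]].astype("f4")
    w,v=np.linalg.eigh(np.cov(p.T));v=v[:,1];print(t,len(p),cv2.minAreaRect(p),p.mean(0),"yaw",np.arctan(v[0]/v[1])%np.pi)
h=.08/559;print("cam",.59-283.5*h,-.0072-286.9*h)
T=wpose();im=read_camera("wrist");K=calibration("wrist")["intrinsics"];s=get_state();print(s["eef_pos"],s["qpos"])
A=rectify(im,T,K,(.488,-.31),.132,.03,400);cv2.imwrite("pics/w3r.png",cv2.hconcat([A,cv2.resize(im,(640,400))[:,120:520]]))
```

```text
[141 143 141 135 110  92  86  84  73  64  60  59  67  93 126 138 142 141]
85 1429 ((283.45880126953125, 287.064697265625), (18.764482498168945, 90.89385223388672), 77.47119140625) [284.17   287.1554] yaw 1.7808670799015767
100 2046 ((284.3701171875, 285.7181091308594), (25.155717849731445, 96.13275909423828), 77.24246978759766) [284.7439 286.1007] yaw 1.7808968003517898
115 2841 ((285.3648376464844, 284.80810546875), (33.098358154296875, 101.70491027832031), 79.61113739013672) [285.4875 284.5132] yaw 1.7757634298395095
125 3480 ((285.973876953125, 283.4532470703125), (37.60551834106445, 106.22710418701172), 79.26110076904297) [286.1431 283.5046] yaw 1.7776611271612743
cam 0.549427549194991 -0.048259033989266543
[ 0.4878 -0.3101  0.1692] [-0.7418  0.136   1.8714  0.0002  1.1383 -1.2635]
```

View pics/w3r.png

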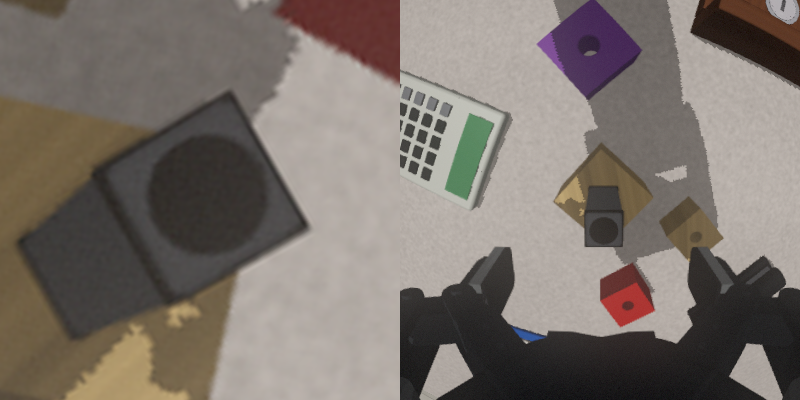

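Picture 5 shows the handle at (0.488,-0.310), square to the jaws and centred under the TCP. I'm descending to grip it.

Emit:
servo_tool:
  deltas:
    - [[0,0,-0.3,0],[0,0,-0.6,0],[0,0,-0.82,0],[0,0,-0.82,0],[0,0,-0.82,0]]

```text
time: 6.95
eef_pos: [0.489, -0.3116, 0.09]
tcp_rot: [-0.184, 0.683, 0.184, 0.683]
contact_force: [0.4, -0.4, 0.4]
opening: 1.0
```

Emit:
servo_tool:
  deltas:
    - [[0,0,0,0],[0,0,0,0],[0,0,0,0],[0,0,0,0],[0,0,0,0]]
  claw: -1
  force: 60

```text
time: 7.45
eef_pos: [0.489, -0.3119, 0.09]
tcp_rot: [-0.184, 0.683, 0.183, 0.683]
contact_force: [0.0, -0.6, 2.6]
opening: 0.273
```

Emit:
servo_tool:
  deltas:
    - [[0,0,0,0],[0,0,0,0],[0,0,0,0],[0,0,0,0],[0,0,0,0]]

```text
time: 7.95
eef_pos: [0.489, -0.3119, 0.09]
tcp_rot: [-0.184, 0.683, 0.183, 0.683]
contact_force: [-0.1, 1.1, 5.0]
opening: 0.272
```

Emit:
servo_tool:
  deltas:
    - [[0,0,0.1,0],[0,0,0.3,0],[0,0,0.6,0],[0,0,0.9,0],[0,0,1,0]]

```text
time: 8.45
eef_pos: [0.4896, -0.3126, 0.1926]
tcp_rot: [-0.185, 0.682, 0.182, 0.684]
contact_force: [0.2, 0.3, -1.4]
opening: 0.272
```

Emit:
servo_tool:
  deltas:
    - [[0.2,0.4,0.2,0],[0.3,0.8,0.2,0],[0.3,1,0.2,0],[0.3,1,0.2,0],[0.3,1,0.2,0]]

```text
time: 8.95
eef_pos: [0.5181, -0.2112, 0.2081]
tcp_rot: [-0.183, 0.683, 0.184, 0.682]
contact_force: [-0.0, -0.8, -1.6]
opening: 0.273
```

Run:
```python
from h import *
T=wpose();im=read_camera("wrist");K=calibration("wrist")["intrinsics"];s=get_state();print(s["eef_pos"],s["contact_force"],s["wrist_torque"])
sd=read_camera("side");k=calibration("side")
tip=s["eef_pos"]-[0,0,.083]
p=k["intrinsics"]@(k["R"]@tip+k["t"]);p=(p[:2]/p[2]).round().astype(int);print(p)
Q=np.linalg.inv(T)@np.r_[tip,1];r=np.arctan2(np.hypot(*Q[:2]),Q[2]);w=K[:2,2]+K[0,0]*r*Q[:2]/np.hypot(*Q[:2]);print(w)
cv2.imwrite("pics/w4.png",im);cv2.imwrite("pics/s4.png",sd);np.save("T4",T)
c=lambda i,p,h,n:cv2.resize(i[int(p[1])-h:int(p[1])+h,int(p[0])-h:int(p[0])+h],(n,n),interpolation=2)
cv2.imwrite("pics/c4.png",cv2.hconcat([c(im,w,50,400),c(sd,p,35,400)]))
```

```text
[ 0.5181 -0.2119  0.2083] [-0.0831 -0.0243 -1.3418] [-0.0168  0.0038  0.0232]
[391 227]
[321.8708 205.2156]
```

View pics/c4.png

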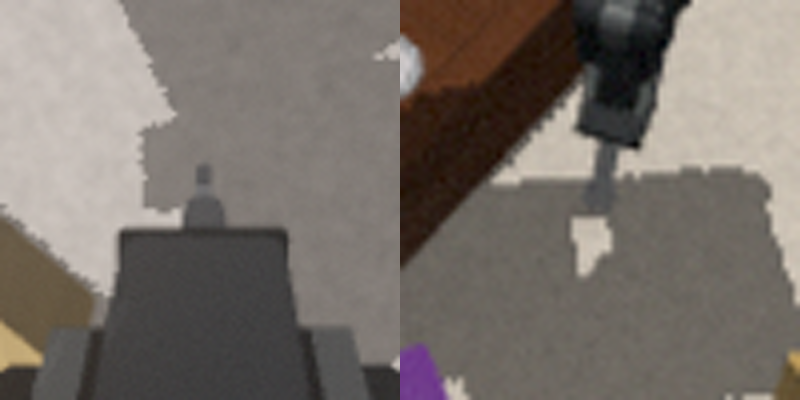

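Picture 6 shows that the blade is thin along the jaw direction, so its 12 mm width is at right angles to the jaw. The tip sits where forward kinematics predicts. The jaw yaw I need at the slot is about 12°.

Emit:
servo_tool:
  deltas:
    - [[0.06,0.3,0,-0.05],[0.12,0.6,0,-0.1],[0.16,0.82,0,-0.15],[0.16,0.82,0,-0.2],[0.16,0.82,0,-0.2]]

```text
time: 9.55
eef_pos: [0.5346, -0.1301, 0.2089]
tcp_rot: [-0.074, 0.703, 0.074, 0.703]
contact_force: [-1.2, 0.6, -0.9]
opening: 0.272
```

Emit:
servo_tool:
  deltas:
    - [[0.06,0.3,0,0],[0.12,0.6,0,0],[0.15,0.82,0,0],[0.15,0.82,-0.3,0],[0.15,0.82,-0.5,0]]

```text
time: 10.05
eef_pos: [0.5496, -0.0481, 0.1583]
tcp_rot: [-0.075, 0.703, 0.075, 0.703]
contact_force: [-0.5, 0.6, -2.0]
opening: 0.275
```

```bash
cat >> h.py <<'E'
def hover(n,c=(.5494,-.0483)):
    T=wpose();im=read_camera("wrist");K=calibration("wrist")["intrinsics"];s=get_state();M=R.from_quat(s["tcp_rot"]).as_matrix()
    print(s["time"],s["eef_pos"],"jaw yaw",np.arctan2(M[1,2],M[0,2]),s["contact_force"],s["wrist_torque"])
    tip=s["eef_pos"]+M@[.083,0,0];print("tip",tip)
    A=rectify(im,T,K,c,.0315,.03,400);B=rectify(im,T,K,tip[:2],tip[2],.03,400)
    cv2.circle(B,(200,200),2,(0,0,255),1);cv2.imwrite(f"pics/{n}.png",cv2.hconcat([A,B]));return A,T,K
E
python3 - <<'E'
from h import *
hover("h1")
E
```

```text
10.1 [ 0.5471 -0.0478  0.1541] jaw yaw 0.2112875016327658 [-1.2434  0.0486 -4.0412] [-0.0412  0.1196  0.0041]
tip [ 0.5465 -0.0477  0.0711]
```

View pics/h1.png

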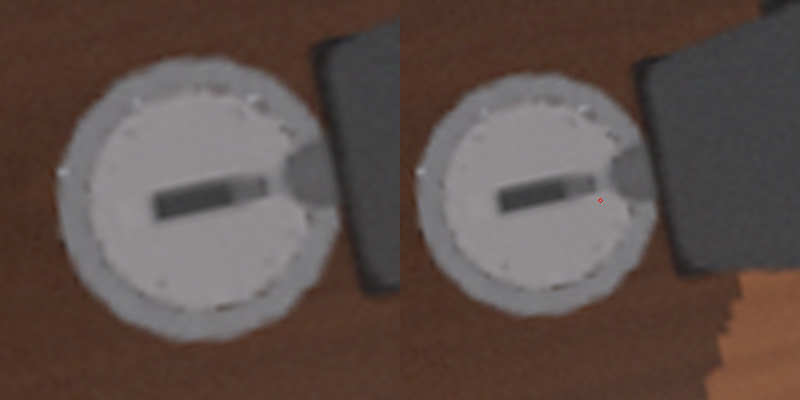

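Picture 7 shows the blade in line with the slot in the jaw direction. The cam re-measures at (0.5496,-0.0482), which agrees with the first look. I'm letting the arm settle and re-reading the pose.

Emit:
servo_tool:
  deltas:
    - [[0,0,0,0],[0,0,0,0],[0,0,0,0],[0,0,0,0],[0,0,0,0]]

```text
time: 10.6
eef_pos: [0.5501, -0.0479, 0.1603]
tcp_rot: [-0.075, 0.703, 0.074, 0.704]
contact_force: [-0.6, -0.3, -1.7]
opening: 0.277
```

Run:
```python
from h import *
s=get_state();print(s["eef_pos"]);A,T,K=hover("h2");print(T[:3,3])
im=read_camera("wrist");g=cv2.cvtColor(im,6)
M=R.from_quat(s["tcp_rot"]).as_matrix();tip=s["eef_pos"]+M@[.083,0,0]
B=rectify(im,T,K,tip[:2],tip[2],.03,400);g=cv2.cvtColor(B,6)
u=np.array([-M[1,1],-M[0,1]]);print("tooly",M[:,1])  # image dir of tool y: col=-y,row=-x
for o in (-8,-4,0,4,8):
    w=np.array([-M[1,2],-M[0,2]]);t=np.arange(0,110,4);P=200+np.outer(t,u)+o*w
    print(o,cv2.remap(g,P[:,:1].astype("f4"),P[:,1:].astype("f4"),1).ravel())
for d in (20,30,36):
    t=np.arange(-24,25,3);P=200+d*u+np.outer(t,w);print("across",d,cv2.remap(g,P[:,:1].astype("f4"),P[:,1:].astype("f4"),1).ravel())
cv2.imwrite("pics/h2b.png",B)
```

```text
[ 0.5501 -0.0479  0.1603]
10.65 [ 0.55   -0.0478  0.1601] jaw yaw 0.2104781136376787 [ 0.8059  0.2479 -1.9852] [-0.0079  0.0497  0.0046]
tip [ 0.5501 -0.0478  0.0771]
[0.5348 0.0198 0.3032]
tooly [-0.2089  0.9779 -0.0008]
-8 [105 113 122 123 114  96  94  96  94  96  99 100  87  63  60  62  64  64
  62  63  63  62  62  62  61  62  66  62]
-4 [101 112 122 123 112  89  89  93  93  93  95  96  85  62  62  61  61  62
  64  64  62  60  59  60  61  61  62  63]
0 [ 99 111 121 123 111  85  87  92  91  92  93  92  80  58  59  59  58  58
  59  57  56  57  58  57  58  60  58  60]
4 [101 114 123 124 115  95  95  98 100 101 102 101  91  74  75  76  75  75
  75  74  73  74  74  74  75  75  76  75]
8 [106 120 129 130 124 115 114 115 116 118 118 120 116 105 105 106 106 107
 105 106 106 105 104 106 106 106 107 105]
across 20 [142 142 142 145 128 102  91  88  85  91 104 120 133 140 143 142 141]
across 30 [142 141 140 142 124 100  91  92  91  96 106 119 133 140 143 142 142]
across 36 [142 140 136 134 119 100  92  92  92  99 108 121 132 139 142 140 140]
```

Emit:
servo_tool:
  deltas:
    - [[0,-0.016,-0.1,0],[0,-0.016,-0.2,0],[0,-0.016,-0.3,0],[0,-0.016,-0.38,0],[0,-0.016,-0.4,0]]

```text
time: 11.2
eef_pos: [0.5485, -0.0489, 0.1172]
tcp_rot: [-0.074, 0.704, 0.075, 0.702]
contact_force: [0.2, -0.3, -1.0]
opening: 0.27
```

Emit:
servo_tool:
  deltas:
    - [[0,0,-0.005,0],[0,0,-0.01,0],[0,0,-0.02,0],[0,0,-0.03,0],[0,0,-0.03,0]]

```text
time: 11.7
eef_pos: [0.5497, -0.0492, 0.1165]
tcp_rot: [-0.074, 0.703, 0.074, 0.703]
contact_force: [-0.5, 0.3, -1.2]
opening: 0.273
```

Run:
```python
from h import *
hover("h3");print(get_state()["eef_pos"])
```

```text
11.75 [ 0.5497 -0.0492  0.1165] jaw yaw 0.2104887650451131 [ 0.0272 -0.0025 -0.5993] [-0.0016  0.0264 -0.0113]
tip [ 0.5497 -0.0492  0.0335]
[ 0.5497 -0.0492  0.1165]
```

View pics/h3.png

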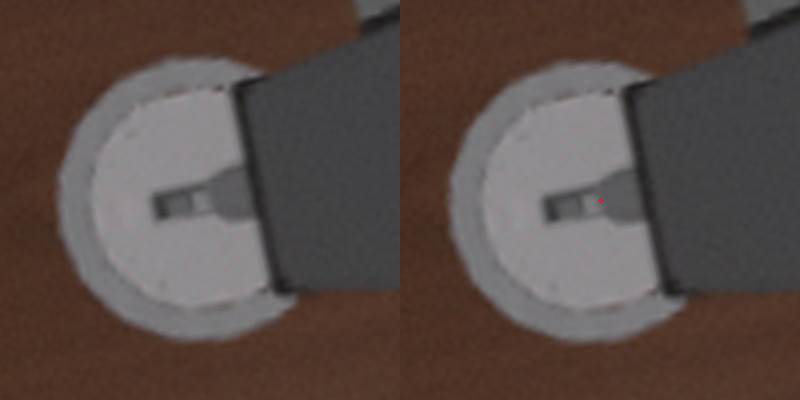

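Picture 8 shows the blade tip just over the slot, centred along it and in line. I'm lowering it gently.

Emit:
servo_tool:
  deltas:
    - [[0,0,-0.01,0],[0,0,-0.02,0],[0,0,-0.03,0],[0,0,-0.03,0],[0,0,-0.03,0]]

```text
time: 12.25
eef_pos: [0.5496, -0.0492, 0.1133]
tcp_rot: [-0.074, 0.703, 0.074, 0.703]
contact_force: [-0.2, -0.5, -0.6]
opening: 0.272
```

Emit:
servo_tool:
  deltas:
    - [[0,0,-0.01,0],[0,0,-0.02,0],[0,0,-0.025,0],[0,0,-0.025,0],[0,0,-0.025,0]]

```text
time: 12.75
eef_pos: [0.5496, -0.0492, 0.1108]
tcp_rot: [-0.074, 0.703, 0.074, 0.703]
contact_force: [-0.3, 0.3, -0.6]
opening: 0.275
```

Emit:
servo_tool:
  deltas:
    - [[0,0,-0.01,0],[0,0,-0.02,0],[0,0,-0.02,0],[0,0,-0.02,0],[0,0,-0.02,0]]

```text
time: 13.25
eef_pos: [0.5496, -0.0492, 0.1088]
tcp_rot: [-0.074, 0.703, 0.074, 0.703]
contact_force: [-0.1, 0.1, -1.9]
opening: 0.271
```

Emit:
servo_tool:
  deltas:
    - [[0,0,-0.005,0],[0,0,-0.008,0],[0,0,-0.008,0],[0,0,-0.008,0],[0,0,-0.008,0]]

```text
time: 13.75
eef_pos: [0.5496, -0.0492, 0.108]
tcp_rot: [-0.074, 0.703, 0.074, 0.703]
contact_force: [-0.2, -0.4, -1.4]
opening: 0.274
```

Emit:
servo_tool:
  deltas:
    - [[-0.001,0,0,-0.035],[-0.002,0,0,-0.07],[-0.003,0,0,-0.105],[-0.004,0,0,-0.14],[-0.004,0,0,-0.14]]

```text
time: 14.25
eef_pos: [0.5495, -0.0492, 0.1081]
tcp_rot: [0.003, 0.707, -0.003, 0.707]
contact_force: [1.5, -0.4, -2.1]
opening: 0.274
```

```bash
cat > t.py <<'E'
from h import *
a=[]
for i in range(3):
    s=get_state();a.append(np.r_[s["contact_force"],s["wrist_torque"],s["joint_efforts"][5]])
    if i<2: read_camera("wrist")
M=R.from_quat(s["tcp_rot"]).as_matrix()
print(s["time"],s["eef_pos"],"turned",.2105-np.arctan2(M[1,2],M[0,2]));print(np.array(a))
E
python3 t.py
```

```text
14.35 [ 0.5495 -0.0492  0.1081] turned 0.21872731559733918
[[ 1.5052 -0.4073 -2.1021  0.0567 -0.2338  0.0286  0.199 ]
 [ 0.7473 -0.4662 -1.3648  0.035  -0.2576  0.0751  0.0858]
 [ 1.3795  0.1302 -2.1891  0.0268 -0.2868  0.0515  0.0474]]
```

Emit:
servo_tool:
  deltas:
    - [[-0.001,0,0,-0.03],[-0.002,0,0,-0.06],[-0.003,0.001,0,-0.09],[-0.003,0.001,0,-0.12],[-0.003,0.001,0,-0.12]]

```text
time: 14.85
eef_pos: [0.5492, -0.0491, 0.1081]
tcp_rot: [0.07, 0.703, -0.07, 0.704]
contact_force: [1.9, 0.3, -1.8]
opening: 0.273
```

Emit:
servo_tool:
  deltas:
    - [[0,0,0,-0.03],[-0.001,0,0,-0.06],[-0.002,0.001,0,-0.09],[-0.003,0.001,0,-0.12],[-0.003,0.001,0,-0.12]]

```text
time: 15.35
eef_pos: [0.5489, -0.0491, 0.1081]
tcp_rot: [0.135, 0.694, -0.135, 0.694]
contact_force: [1.6, 0.4, -1.9]
opening: 0.273
```

```bash
python3 t.py
```

```text
15.45 [ 0.5489 -0.0491  0.1081] turned 0.594942918020764
[[ 1.6011  0.4421 -1.9225  0.0028 -0.4205  0.151   0.236 ]
 [ 1.3455  0.5453 -2.6463  0.0323 -0.4407  0.1129  0.1408]
 [ 2.0146 -0.1209 -1.5498  0.0073 -0.4341  0.1148  0.1093]]
```

Emit:
servo_tool:
  deltas:
    - [[0,0,0,-0.02],[-0.001,0,0,-0.04],[-0.001,0.001,0,-0.06],[-0.001,0.001,0,-0.07],[-0.001,0.001,0,-0.07]]

```text
time: 15.95
eef_pos: [0.5488, -0.0489, 0.1081]
tcp_rot: [0.173, 0.685, -0.173, 0.686]
contact_force: [2.3, 0.4, -1.6]
opening: 0.274
```

```bash
python3 t.py
```

```text
16.05 [ 0.5487 -0.049   0.1081] turned 0.7058881825542865
[[ 2.2845  0.4256 -1.6048 -0.003  -0.4726  0.1575  0.2053]
 [ 2.0012 -0.7963 -2.2772  0.0104 -0.533   0.0996  0.1728]
 [ 2.913  -0.3915 -2.1026 -0.0479 -0.5687  0.1877  0.1625]]
```

Emit:
servo_tool:
  deltas:
    - [[0.002,0,0,-0.02],[0.003,0,0,-0.04],[0.003,0,0,-0.06],[0.003,0,0,-0.06],[0.003,0,0,-0.06]]

```text
time: 16.55
eef_pos: [0.5488, -0.0488, 0.1081]
tcp_rot: [0.205, 0.677, -0.205, 0.677]
contact_force: [1.6, 0.1, -0.5]
opening: 0.273
```

```bash
sed -i 's/range(3)/range(5)/;s/i<2/i<4/;s/print(np.array(a))/print(np.mean(a,0),np.array(a)[:,5])/' t.py; python3 t.py
```

```text
16.75 [ 0.5487 -0.0489  0.1081] turned 0.8007630234551041
[ 1.3039  0.4061 -0.8397  0.1068 -0.2916  0.1594  0.1574] [0.1668 0.1605 0.1137 0.1948 0.161 ]
```

Emit:
servo_tool:
  deltas:
    - [[0,0,0,-0.01],[0,0,0,-0.02],[0,0.001,0,-0.03],[0,0.001,0,-0.04],[0,0.001,0,-0.04]]

```text
time: 17.25
eef_pos: [0.5487, -0.0488, 0.108]
tcp_rot: [0.227, 0.67, -0.227, 0.669]
contact_force: [0.7, 1.3, 0.1]
opening: 0.272
```

```bash
python3 t.py
```

```text
17.45 [ 0.5487 -0.0488  0.1081] turned 0.8638727301325969
[ 0.1026  1.0174  0.1703  0.2215 -0.0699  0.1436  0.1596] [0.1211 0.1561 0.1793 0.1136 0.1478]
```

Emit:
servo_tool:
  deltas:
    - [[0,0.001,0,-0.01],[0,0.002,0,-0.03],[0,0.003,0,-0.05],[0,0.003,0,-0.06],[0,0.003,0,-0.06]]

```text
time: 17.95
eef_pos: [0.5487, -0.0486, 0.108]
tcp_rot: [0.258, 0.658, -0.258, 0.658]
contact_force: [0.3, 0.2, 0.6]
opening: 0.273
```

```bash
python3 t.py
```

```text
18.15 [ 0.5487 -0.0485  0.108 ] turned 0.9579066159615642
[-0.4539  0.6694  0.9537  0.1617  0.0945  0.1474  0.1589] [0.1316 0.169  0.1475 0.1542 0.1346]
```

Emit:
servo_tool:
  deltas:
    - [[0,0.001,0,-0.01],[-0.001,0.001,0,-0.03],[-0.001,0.002,0,-0.05],[-0.001,0.002,0,-0.06],[-0.001,0.002,0,-0.06]]

```text
time: 18.65
eef_pos: [0.5486, -0.0484, 0.108]
tcp_rot: [0.289, 0.645, -0.289, 0.645]
contact_force: [-1.2, 0.4, 1.4]
opening: 0.272
```

```bash
python3 t.py
```

```text
18.85 [ 0.5487 -0.0483  0.108 ] turned 1.0521624914330843
[-1.0693  0.1444  1.0602  0.0857  0.2141  0.2097  0.1852] [0.2214 0.1804 0.2136 0.2107 0.2224]
```

Emit:
servo_tool:
  deltas:
    - [[0,0,0,-0.005],[0,0,0,-0.01],[0,0.001,0,-0.015],[0,0.001,0,-0.018],[0,0.001,0,-0.018]]

```text
time: 19.35
eef_pos: [0.5487, -0.0482, 0.108]
tcp_rot: [0.298, 0.641, -0.298, 0.641]
contact_force: [-1.9, -0.5, 0.4]
opening: 0.271
```

```bash
python3 t.py
```

```text
19.55 [ 0.5487 -0.0482  0.108 ] turned 1.080649696902509
[-1.3231  0.0735  0.985  -0.0251  0.3029  0.156   0.1595] [0.1243 0.2038 0.1628 0.1378 0.1515]
```

Emit:
servo_tool:
  deltas:
    - [[-0.001,0,0,-0.007],[-0.001,0,0,-0.014],[-0.001,0.001,0,-0.021],[-0.001,0.001,0,-0.028],[-0.001,0.001,0,-0.028]]

```text
time: 20.05
eef_pos: [0.5486, -0.0481, 0.108]
tcp_rot: [0.312, 0.634, -0.312, 0.634]
contact_force: [-1.4, 0.2, 2.2]
opening: 0.277
```

```bash
python3 t.py
```

```text
20.25 [ 0.5486 -0.0481  0.108 ] turned 1.1247307431376372
[-1.2238 -0.2125  1.6358 -0.073   0.3278  0.1199  0.1385] [0.1002 0.1568 0.1013 0.1303 0.1109]
```

Emit:
servo_tool:
  deltas:
    - [[-0.001,0,0,-0.01],[-0.002,0,0,-0.02],[-0.003,0,0,-0.03],[-0.003,0.001,0,-0.045],[-0.003,0.001,0,-0.045]]

```text
time: 20.75
eef_pos: [0.5484, -0.048, 0.108]
tcp_rot: [0.335, 0.623, -0.335, 0.623]
contact_force: [-0.6, -0.3, 0.2]
opening: 0.273
```

```bash
python3 t.py
```

```text
20.95 [ 0.5484 -0.048   0.108 ] turned 1.1953803367634535
[-0.4441 -0.2783  0.6104 -0.1015  0.1114  0.1473  0.1717] [0.1108 0.1262 0.1631 0.1989 0.1374]
```

Emit:
servo_tool:
  deltas:
    - [[0,0,0,-0.008],[0,0,0,-0.016],[-0.001,0,0,-0.024],[-0.001,0.001,0,-0.032],[-0.001,0.001,0,-0.032]]

```text
time: 21.45
eef_pos: [0.5483, -0.048, 0.108]
tcp_rot: [0.35, 0.614, -0.35, 0.615]
contact_force: [0.3, -0.5, -0.6]
opening: 0.268
```

```bash
python3 t.py
```

```text
21.65 [ 0.5483 -0.048   0.1081] turned 1.2456407506608487
[ 0.5068 -0.5153 -0.3719 -0.1252 -0.082   0.1561  0.1652] [0.1299 0.1524 0.1722 0.162  0.164 ]
```

Emit:
servo_tool:
  deltas:
    - [[0,0,0,-0.008],[0,0,0,-0.016],[0,0,0,-0.024],[0,0,0,-0.032],[0,0,0,-0.032]]

```text
time: 22.15
eef_pos: [0.5483, -0.0479, 0.1081]
tcp_rot: [0.365, 0.605, -0.365, 0.606]
contact_force: [0.3, 0.1, -1.0]
opening: 0.275
```

```bash
python3 t.py
```

```text
22.35 [ 0.5483 -0.0479  0.1081] turned 1.2958544135779355
[ 0.9969 -0.2926 -0.3633 -0.0888 -0.2121  0.1725  0.2096] [0.1515 0.2114 0.1924 0.1589 0.1483]
```

Emit:
servo_tool:
  deltas:
    - [[0,0,0,-0.006],[0,0,0,-0.012],[0,0,0,-0.018],[0.001,0.001,0,-0.025],[0.001,0.001,0,-0.025]]

```text
time: 22.85
eef_pos: [0.5483, -0.0478, 0.1081]
tcp_rot: [0.377, 0.598, -0.377, 0.598]
contact_force: [0.9, -0.5, 0.0]
opening: 0.274
```

```bash
python3 t.py
```

```text
23.05 [ 0.5483 -0.0478  0.108 ] turned 1.3351820739153302
[ 0.5557 -0.6718 -0.2031 -0.085  -0.171   0.1626  0.1823] [0.1697 0.1746 0.1358 0.1951 0.1379]
```

Emit:
servo_tool:
  deltas:
    - [[0,0,0,-0.008],[0,0,0,-0.016],[0,0,0,-0.024],[0,0.001,0,-0.032],[0,0.001,0,-0.032]]

```text
time: 23.55
eef_pos: [0.5483, -0.0478, 0.1081]
tcp_rot: [0.392, 0.588, -0.392, 0.589]
contact_force: [1.7, 0.1, -0.1]
opening: 0.271
```

```bash
sed -i 's/range(5)/range(7)/;s/i<4/i<6/' t.py; python3 t.py
```

```text
23.85 [ 0.5483 -0.0478  0.108 ] turned 1.3853772962129611
[ 0.792  -0.4411  0.319  -0.1006 -0.1608  0.2386  0.2277] [0.2158 0.2454 0.2923 0.2567 0.2106 0.2182 0.2315]
```

Run:
```python
from h import *
K=calibration("wrist")["intrinsics"];T1=np.load("T1.npy");T=wpose();im=read_camera("wrist")
c=(.565,-.09)
A=rectify(cv2.imread("pics/w1.png"),T1,K,c,.03,.05,400);B=rectify(im,T,K,c,.03,.05,400)
cv2.imwrite("pics/g1.png",cv2.convertScaleAbs(cv2.hconcat([A,B]),alpha=1.8))
```

```text
(no output)
```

View pics/g1.png

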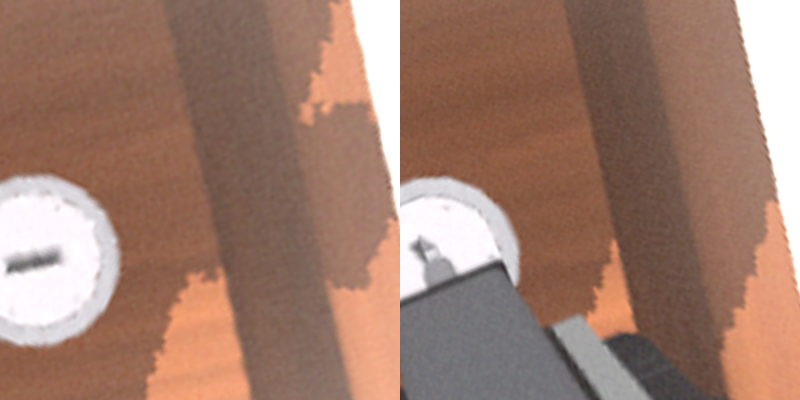

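Run:
```python
from h import *
K=calibration("wrist")["intrinsics"];T1=np.load("T1.npy");T=wpose();im=read_camera("wrist");cv2.imwrite("pics/w9.png",im)
def samp(im,T,P):
    Q=(P-T[:3,3])@T[:3,:3];m=np.hypot(Q[...,0],Q[...,1]);r=np.arctan2(m,Q[...,2])
    return cv2.remap(im,(K[0,2]+K[0,0]*r*Q[...,0]/m).astype("f4"),(K[1,2]+K[0,0]*r*Q[...,1]/m).astype("f4"),cv2.INTER_CUBIC)
th=-1.362;ux=np.array([np.cos(th),np.sin(th),0]);uy=np.array([-ux[1],ux[0],0])
out=[]
s=np.arange(-.03,.09,.0002);l=np.linspace(.0,.05,251)
for i,t in ((cv2.imread("pics/w1.png"),T1),(im,T)):
    for z in (.0315,.03,.085):
        P=np.array([.5496,-.0482,z])+s[None,:,None]*ux+l[:,None,None]*uy
        a=samp(i,t,P);g=cv2.cvtColor(a,6).astype(float);out.append(cv2.resize(a,(600,126)))
        if z>.0315:
            pr=np.median(g[100:200],0);d=np.gradient(cv2.GaussianBlur(pr[None],(0,0),2)[0]);k=np.argsort(-abs(d));pk=[]
            for j in k:
                if s[j]>.03 and all(abs(s[j]-s[q])>.004 for q in pk): pk.append(j)
                if len(pk)==5:break
            print(z,[(round(s[j]*1e3,1),round(d[j],2)) for j in pk])
        else:
            m=g[:,:]>115;r=[np.ptp(s[x]) for x in m[:20] if x.any()];print("flange row0: ",s[m[5]&(s<.03)][[0,-1]])
cv2.imwrite("pics/g2.png",cv2.convertScaleAbs(cv2.vconcat([out[1],out[4],out[2],out[5]]),alpha=1.8))
```

```text
flange row0:  [-0.0202  0.0204]
flange row0:  [-0.0202  0.021 ]
0.085 [(np.float64(65.2), np.float64(13.41)), (np.float64(47.6), np.float64(0.85)), (np.float64(84.0), np.float64(0.39)), (np.float64(69.8), np.float64(-0.38)), (np.float64(59.8), np.float64(0.33))]
flange row0:  [-0.02    0.0202]
flange row0:  [-0.0202  0.0204]
0.085 [(np.float64(63.0), np.float64(19.51)), (np.float64(31.2), np.float64(-2.24)), (np.float64(45.6), np.float64(1.13)), (np.float64(77.0), np.float64(0.35)), (np.float64(50.0), np.float64(0.33))]
```

View pics/g2.png

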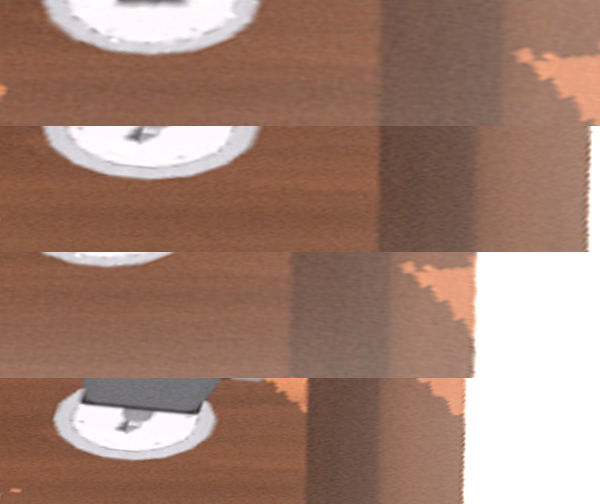

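Pictures 9 and 10 compare the leg's top edges before and after: outer 65.2→63.0 mm and inner 47.6→45.6 mm from the cam, so the leg has moved in about 2.1 mm and is flush. The torque of about 0.24 N m means it's snug. I'll confirm the torque, ease back within the play, and lift.

```bash
python3 t.py
```

```text
24.25 [ 0.5483 -0.0477  0.108 ] turned 1.3854144807350437
[ 0.6557 -0.4607  0.1924 -0.1007 -0.1522  0.2196  0.2201] [0.2281 0.2351 0.2727 0.1637 0.2291 0.1977 0.211 ]
```

Emit:
servo_tool:
  deltas:
    - [[0,0,0,0.015],[0,0,0,0.03],[0,0,0,0.045],[0,0,0,0.05],[0,0,0,0.05]]

```text
time: 24.75
eef_pos: [0.5483, -0.0478, 0.108]
tcp_rot: [0.368, 0.603, -0.369, 0.604]
contact_force: [0.3, -0.5, 0.8]
opening: 0.274
```

```bash
python3 t.py
```

```text
25.05 [ 0.5483 -0.0478  0.108 ] turned 1.3068695997513322
[ 0.7072 -1.1547  0.1314 -0.2963 -0.1406  0.1139  0.1064] [0.1171 0.0759 0.1454 0.1146 0.0882 0.134  0.1222]
```

Emit:
servo_tool:
  deltas:
    - [[0,0,0,0.015],[0,0,0,0.03],[0,0,0,0.045],[0,0,0,0.05],[0,0,0,0.05]]

```text
time: 25.55
eef_pos: [0.5483, -0.0478, 0.108]
tcp_rot: [0.344, 0.617, -0.345, 0.618]
contact_force: [0.7, -1.8, 0.3]
opening: 0.274
```

```bash
python3 t.py
```

```text
25.85 [ 0.5483 -0.0478  0.108 ] turned 1.2282750528028556
[ 0.6751 -1.9438 -0.1145 -0.5204 -0.1667  0.0414  0.0343] [0.0209 0.0372 0.0586 0.0377 0.0672 0.0547 0.0133]
```

Emit:
servo_tool:
  deltas:
    - [[0,-0.003,0,0],[0,-0.003,0.02,0],[0,-0.003,0.05,0],[0,-0.003,0.09,0],[0,-0.003,0.15,0]]

```text
time: 26.35
eef_pos: [0.5474, -0.0472, 0.1231]
tcp_rot: [0.345, 0.619, -0.345, 0.616]
contact_force: [-0.8, -0.3, -2.2]
opening: 0.27
```

Emit:
servo_tool:
  deltas:
    - [[0,0,0.2,0],[0,0,0.5,0],[0,0,0.8,0],[0,0,0.9,0.09],[0,0,0.9,0.18]]

```text
time: 26.85
eef_pos: [0.5494, -0.0477, 0.217]
tcp_rot: [0.253, 0.659, -0.252, 0.662]
contact_force: [0.1, 0.3, -0.8]
opening: 0.273
```

Emit:
servo_tool:
  deltas:
    - [[-0.05,-0.2,0,0.09],[-0.1,-0.4,0,0.18],[-0.15,-0.6,0,0.27],[-0.2,-0.8,0,0.36],[-0.23,-1,0,0.45]]

```text
time: 27.35
eef_pos: [0.5247, -0.148, 0.2137]
tcp_rot: [0.008, 0.707, -0.007, 0.707]
contact_force: [0.2, 1.0, -0.9]
opening: 0.271
```

Emit:
servo_tool:
  deltas:
    - [[-0.05,-0.3,0,0.09],[-0.1,-0.6,0,0.18],[-0.15,-0.8,0,0.27],[-0.2,-1,0,0.35],[-0.23,-1,0,0.35]]

```text
time: 27.85
eef_pos: [0.5018, -0.2494, 0.2137]
tcp_rot: [-0.181, 0.683, 0.182, 0.683]
contact_force: [0.7, -0.2, -0.9]
opening: 0.27
```

Emit:
servo_tool:
  deltas:
    - [[-0.07,-0.3,0,0],[-0.13,-0.638,0,0],[-0.13,-0.638,0,0],[-0.13,-0.638,0,0],[-0.13,-0.638,0,0]]

```text
time: 28.35
eef_pos: [0.4895, -0.3104, 0.2131]
tcp_rot: [-0.182, 0.683, 0.183, 0.683]
contact_force: [0.1, -0.2, -0.7]
opening: 0.272
```

```bash
python3 t.py
python3 - <<'E'
from h import *
hover("p1",(.4885,-.310))
T=wpose();im=read_camera("wrist");K=calibration("wrist")["intrinsics"]
A=rectify(im,T,K,(.4885,-.310),.062,.045,500);cv2.imwrite("pics/p2.png",A)
E
```

```text
28.65 [ 0.4895 -0.3111  0.2131] turned -0.3117707194554399
[-0.1801  0.055  -1.0105 -0.0068 -0.0013  0.005   0.0042] [ 0.0178 -0.0217  0.024   0.0299  0.0261 -0.0266 -0.0148]
28.7 [ 0.4895 -0.3113  0.2131] jaw yaw 0.5220710119798703 [ 0.5074  0.63   -1.5407] [-0.0253 -0.0058 -0.0368]
tip [ 0.4895 -0.3113  0.1301]
```

View pics/p2.png

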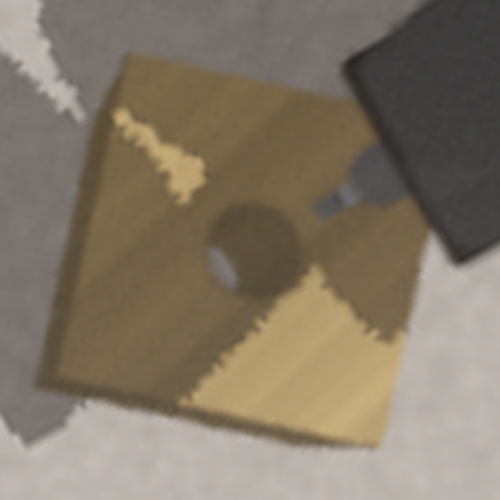

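Picture 11 shows the hole at (253,249) of the crop, which is (0.4885,-0.3105), and the tip estimate is within 0.5 mm of it. I'm lowering the driver.

Emit:
servo_tool:
  deltas:
    - [[-0.004,-0.002,-0.2,0],[-0.004,-0.002,-0.4,0],[-0.004,-0.002,-0.5,0],[-0.004,-0.002,-0.6,0],[-0.004,-0.002,-0.65,0]]

```text
time: 29.25
eef_pos: [0.4888, -0.3119, 0.1472]
tcp_rot: [-0.182, 0.683, 0.183, 0.683]
contact_force: [0.1, 0.5, -0.8]
opening: 0.273
```

Emit:
servo_tool:
  deltas:
    - [[0,0,-0.05,0],[0,0,-0.1,0],[0,0,-0.15,0],[0,0,-0.2,0],[0,0,-0.2,0]]

```text
time: 29.75
eef_pos: [0.4885, -0.3116, 0.1272]
tcp_rot: [-0.182, 0.683, 0.183, 0.683]
contact_force: [-0.4, -0.4, -0.7]
opening: 0.266
```

Tip at about 0.044, well inside the hole, with no contact force. Continuing down.

Emit:
servo_tool:
  deltas:
    - [[0,0,-0.08,0],[0,0,-0.16,0],[0,0,-0.24,0],[0,0,-0.32,0],[0,0,-0.34,0]]

```text
time: 30.25
eef_pos: [0.4882, -0.3113, 0.0923]
tcp_rot: [-0.181, 0.684, 0.183, 0.683]
contact_force: [0.8, -0.4, -1.1]
opening: 0.275
```

Emit:
servo_tool:
  deltas:
    - [[0,0,-0.01,0],[0,0,-0.02,0],[0,0,-0.025,0],[0,0,-0.025,0],[0,0,-0.025,0]]

```text
time: 30.75
eef_pos: [0.489, -0.3121, 0.0918]
tcp_rot: [-0.182, 0.683, 0.182, 0.683]
contact_force: [0.5, 0.5, -1.2]
opening: 0.274
```

Emit:
servo_tool:
  deltas:
    - [[0,0,-0.006,0],[0,0,-0.012,0],[0,0,-0.015,0],[0,0,-0.015,0],[0,0,-0.015,0]]

```text
time: 31.25
eef_pos: [0.4889, -0.312, 0.0901]
tcp_rot: [-0.182, 0.683, 0.182, 0.683]
contact_force: [0.3, 0.5, -0.9]
opening: 0.274
```

Emit:
servo_tool:
  deltas:
    - [[0,0,0,0],[0,0,0,0],[0,0,0,0],[0,0,0,0],[0,0,0,0]]
  claw: 1

```text
time: 31.75
eef_pos: [0.489, -0.3121, 0.0901]
tcp_rot: [-0.182, 0.683, 0.182, 0.683]
contact_force: [0.6, 0.7, 0.1]
opening: 0.996
```

Emit:
servo_tool:
  deltas:
    - [[0,0,0,0],[0,0,0,0],[0,0,0,0],[0,0,0,0],[0,0,0.05,0]]

```text
time: 32.25
eef_pos: [0.4884, -0.3116, 0.0944]
tcp_rot: [-0.182, 0.684, 0.183, 0.683]
contact_force: [-0.8, -1.5, 0.4]
opening: 1.002
```

Emit:
servo_tool:
  deltas:
    - [[0,0,0.1,0],[0,0,0.3,0],[0,0,0.6,0],[0,0,0.9,0],[0,0,1,0]]

```text
time: 32.75
eef_pos: [0.4906, -0.3135, 0.2001]
tcp_rot: [-0.185, 0.682, 0.18, 0.685]
contact_force: [0.1, 0.3, -0.2]
opening: 0.997
```

Emit:
servo_tool:
  deltas:
    - [[0,0,0.1,0],[0,0,0.2,0],[0,0,0.2,0],[0,0,0.2,0],[0,0,0.2,0]]

```text
time: 33.25
eef_pos: [0.4884, -0.3116, 0.2136]
tcp_rot: [-0.182, 0.684, 0.183, 0.683]
contact_force: [-0.3, 0.2, 0.7]
opening: 1.005
```

Run:
```python
from h import *
T=wpose();im=read_camera("wrist");K=calibration("wrist")["intrinsics"]
print(recognise("wrist","driver_grip"),get_state()["time"])
A=rectify(im,T,K,(.4885,-.310),.132,.04,400);sd=read_camera("side");cv2.imwrite("pics/e1.png",cv2.hconcat([A,cv2.resize(sd[215:335,350:470],(400,400),interpolation=2)]))
# leg edge re-check from this view is out of range; report flange/leg only by the earlier check
```

```text
[{'at': [0.4832, -0.3032, 0.1312], 'p': 0.71}] 33.35
```

View pics/e1.png

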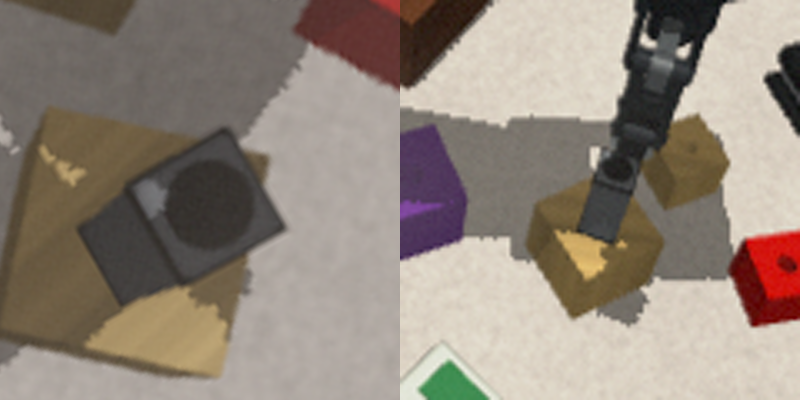

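```bash
python3 -c "
from plant import *
print(sign_off(),get_state()['time'])"
```

```text
the job is handed in; nothing more can be done
the job is handed in; nothing more can be done
```

The cam lock is turned clockwise until snug, the leg is drawn in flush, and the screwdriver is back upright in the larger wooden stand. I handed the job in at about 33 s; no verdict is reported.

**Last checks**
- **Leg:** its top edges moved in by about 2.1 mm relative to the cam, measured with the blade still in the slot, which puts it flush. I did not measure it again after lifting the driver away.
- **Lock:** I stopped after about 1.39 rad of tool turn, at a mean torque of about 0.23 N m, inside the 0.2 to 0.25 N m snug range. The clamping force itself can't be read, so snugness rests on that torque.
- **Screwdriver:** it stands about 1.4 mm from the hole's measured centre, with its handle down on the stand. The arm is clear with the gripper open.
- **Riser and desk:** the wrist force reading stayed at about 5 N or less throughout. I touched none of the other things on the desk.

**Disagreements**
- The torque read 0.21 N m once, at about 1.05 rad, then fell back. I took that as friction from sideways load on the blade and carried on in small steps.
- The recogniser's final position for the handle was about 9 mm from my own measurement. The picture supports mine.

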